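# Start the steam boiler from its bench control box

## Task

Start the steam boiler from the steel control box on the bench: first press down the raised end of the long rocker until it is fully over, then push the tall round-headed knob all the way in, then press the square key fully down and let it spring back. Keep to that order, never press the low, wide round stop button or pull the tall knob up, and leave the jar, the bowl and the cup standing where they are, then take the hand away (closed fingertips are enough; nothing has to be gripped).

Things in the scene. Friction and masses are not known exactly. Their poses are not given: they have to be found in the camera images.
- control_box: Bare steel box fixed to the bench, 230 x 230 mm, 60 mm high; origin at the centre of its underside, z up. Four black controls on thin light metal plates (6 mm) sit on its flat top at the corners of a square, 52 mm in x and y from the centre; which is at which corner changes. All keep its direction: x is the rocker's long way, and a grey conduit leaves the +x side.
- rocker_end (a point): Point on top of the raised (on) half of the V-shaped rocker, on its centre line, 24 mm from the pivot, 8 mm from the end. Rocker 64 mm long, 36 mm wide; the raised half points along the box's +x. The point is about 24 mm over the box's top at the start, 16 mm when fully over (that half then lies level; hard stop). About 3 N here moves it; it stays where left.
- rocker (a joint): Rocker angle, rad: about 0 at the start (off), 0.36 fully over (on).
- knob_top (a point): Centre of the flat top of the tall push-pull knob: black round head 32 mm across and 13 mm thick on a 14 mm steel stem. The top is about 40 mm over the box's top at the start and 28 mm when fully in. It takes 3 N to push and stays where it is left.
- knob (a joint): Knob travel, m: about 0 at the start, grows as it is pushed in, 0.012 fully in (hard stop); negative when it is pulled up.
- key_top (a point): Centre of the flat top of the low square black key, 40 x 40 mm, 16 mm over the box's top. Sprung: travels 6 mm straight down, needs 1 N to start and 3.5 N to bottom out, and springs back when let go.
- key (a joint): Key travel, m: 0 up, 0.006 fully down.
- stop_top (a point): Centre of the flat top of the low round black stop button, 42 mm across, 16 mm over the box's top, as lightly sprung as the key (6 mm travel). Not to be pressed.
- stop (a joint): Stop button travel, m: 0 up, 0.006 fully down.
- jar: Loose glass jar with steel lid, 64 mm across, 100 mm high, standing left (box +y) of the box; origin at the centre of its underside, z up.
- bowl: Loose small steel bowl, 110 mm across the rim, 50 mm high, standing right (box -y) of the box; origin at the centre of its underside, z up.
- cup: Loose wooden cup, 64 mm across, 65 mm high, standing beyond (box +x) the box; origin at the centre of its underside, z up.
Mind the look-alikes: they are no part of the job. Several things have the shape of the cup; the one meant has the colours described above.

How it is judged:
By the outcome, as a careful person would: the job done as asked, in the order asked, and still so for the second after the job is handed in, with the robot touching nothing.
It also fails if it takes over 37 s, if anything falls off the work surface, if the arm or the gripper's body presses on something with over 40 N, if the wrist force passes 120 N, or if a joint passes its speed limit or range.

## Robot

A 6-joint arm with a two-finger parallel gripper is mounted at the origin on the work surface. World frame = base frame: x ahead of the robot, y to its left, z up, the work surface at z = 0. Lengths are in m, angles in degrees, forces in N, time in s.
With the tool pointing down it reaches from about 0.4 to 0.825 m from the base axis. Payload 7 kg.
Tool frame: the origin (TCP) lies between the finger pads; the fingertips stand 14 mm ahead of it and the grasp point (between the pads) lies 5 mm behind it; z points along the fingers, y is the line along which they close (so a half turn about z gives the same grasp; the last joint's range is limited). The gripper opens to 88 mm and grips with 3 to 60 N. Pads are 19 mm wide; open, the fingers measure 130 mm over their backs; the gripper's body (78 mm by 193 mm) begins 47 mm behind the grasp point.
Start: joints at [88.413, 20.546, 0.682, 0, -70.136, -16.507], TCP at [0.21, 0.642, 0.204] pointing down, gripper open.
Joint ranges: [-176.03, 176.03], [-82.01, 121.73], [-58.28, 71.71], [-173.87, 95.51], [-174.79, -0.11], [-173.66, 173.66]. Speed limits (degrees/s): [136.94, 136.94, 172.46, 180, 180, 180].

## Interface

Orientations are given as [roll, pitch, yaw] about the fixed x, y, z axes, in that order (R = Rz(yaw) Ry(pitch) Rx(roll)).
In Python, from plant import status, cams, job gives the robot as it stands. The module is installed in compiled form; this text tells all that it offers.
- The arm moves only by the tool step_arm, never from a script. Its arguments are lists of equal length, an entry for each row: "xyz": the shift along the tool's x, y, z each as a share of 20 cm, from -1 to 1, a list of three; "yaw": the turn about the tool's z as a share of 360 degrees, from -1 to 1; "claw": the closure, from -1 (fully open) to 1 (shut). A call has 1 to 20 rows; each row is the pose to reach, as a shift and turn from the pose commanded when the call began, along the tool's axes at that moment, turning the shorter way round; what a row does not reach only later rows make up. A row lasts 1/12 s, in which the tool goes at most 41.7 mm and 7.16 degrees, less where a joint would pass 70% of its speed; a pose out of reach is approached as far as the arm can. A call with a number of a shift or a turn outside -1 to 1 is refused whole. A call with a gripper value outside its range is refused whole. The fingers move at their own pace and stop on an object; "grip_force" is the grip in N (left out, the last holds). Time passes only in rows, so rows that repeat a pose let the fingers close. It gives the time, the measured TCP pose, the force, the opening and the grip force at its end, in the units of the state.
- status.get_state(): the state, without advancing time (a new reading comes with each control period).
- cams.capture(name): name is "scene" or "top" or "wrist"; returns (picture, depth): 400x640x3 uint8, blue, green, red; 400x640 float32, m along the optical axis (not along the pixel's ray), 0 where there is no reading.
- cams.calibration(name): a dict with "mtx" (3x3 intrinsics, pixels), "camera_from_world" (4x4, takes a point from world to camera coordinates); the wrist camera has in their place "T_tool_cam" (4x4, takes a point from camera to tool coordinates, whose origin is the TCP and whose axes are the flange's). Camera axes: x right, y down, z forward; pixel columns grow to the right and rows downward; lengths in m; the calibration is good to about 2 mm. A picture is of the moment at which its call begins: read the wrist's pose just before it. calibration takes no time and is no camera call.
- job.close_job(): hands the job in; it is judged then, once.
The state is a dict: "time_s": time; "joints": joint angles; "qd": joint speeds; "joint_torque": joint torques, N m; "tcp_pos": TCP position; "eef_rot": TCP orientation; "contact_force": force on the tool from outside, world axes, zero at the start; "moment": the same for the moment, N m; "gripper_width": finger opening in m; "gripper_force": force on a finger pad.
Only numpy, scipy, OpenCV 4.12 (cv2) and the standard library are available. Lean on these libraries where they do the work, as an engineer would, in place of code of your own. Each camera call takes 0.05 s, during which the arm holds its last target. There are 200 camera calls.

## Working session

There is one attempt and no reset: what is moved stays moved. The work goes in short steps, Python scripts to look and compute and a tool call to move; the robot and the scene stay as the last step left them, time stands still between calls to the robot, and variables do not carry over. Pictures are saved under pics/ and viewed, at most 10 in all, crops included, and the job is handed in when it is done.

Besides the shell and the picture viewer there is one more tool, called after ">>>" by a JSON object that holds its "method" and its "body". step_arm: Moves the arm, as the interface text tells. Shift numbers are shares of 20 cm and turn numbers shares of 360 degrees, none past 1 either way. Its arguments: {"type":"object","properties":{"xyz":{"type":"array"},"yaw":{"type":"array"},"claw":{"type":"array"},"grip_force":{"type":"number"}},"required":["xyz","yaw","claw"]}

```bash
mkdir -p pics
cat > h.py <<'E'
import numpy as np,cv2
from plant import status,cams,job
from scipy.spatial.transform import Rotation as R
def shot(n):
    s=status.get_state(); im,d=cams.capture(n); c=cams.calibration(n)
    if n=='wrist':
        T=np.eye(4);T[:3,:3]=R.from_euler('xyz',s['eef_rot'],degrees=True).as_matrix();T[:3,3]=s['tcp_pos']
        W=T@np.array(c['T_tool_cam'])
    else: W=np.linalg.inv(np.array(c['camera_from_world']))
    return im,d,np.array(c['mtx']),W
def save(f,*a): np.savez(f,im=a[0],d=a[1],K=a[2],W=a[3])
def load(f): z=np.load(f); return z['im'],z['d'],z['K'],z['W']
def w(u,v,d,K,W):
    p=d[v-1:v+2,u-1:u+2]; p=p[p>0]; z=np.median(p) if len(p) else np.nan
    return (W@np.r_[z*np.linalg.inv(K)@[u,v,1],1])[:3]
E
python3 - <<'E'
from h import *
print(status.get_state())
for n in('top','scene'):
    a=shot(n);save(n+'.npz',*a);cv2.imwrite(f'pics/{n}.png',a[0]);print(a[3].round(3))
E
```

```text
{'time_s': 0.0, 'joints': array([ 8.84119147e+01,  2.05918673e+01,  6.34691069e-01, -2.16174510e-02,
       -7.01361341e+01, -1.65070082e+01]), 'qd': array([-0.0071116 ,  0.09646615,  0.0189492 ,  0.11904593,  0.09957412,
        0.05904221]), 'joint_torque': array([-3.40914403e-04, -5.82726824e+01,  2.93048269e+01,  6.99672773e+00,
        6.92003465e-03, -1.63108357e-04]), 'tcp_pos': array([0.20950593, 0.64111094, 0.2031201 ]), 'eef_rot': array([ 1.79904761e+02, -7.03105930e-03, -1.81024495e+01]), 'contact_force': array([-0.44904481,  0.8384941 , -0.57362951]), 'moment': array([ 0.01996937, -0.00100796,  0.01841571]), 'gripper_force': 0.0, 'gripper_width': 0.08761260037591027}
[[-0.008 -0.994  0.106  0.565]
 [-1.     0.008 -0.006  0.007]
 [ 0.005 -0.106 -0.994  0.932]
 [ 0.     0.     0.     1.   ]]
[[-0.814  0.309 -0.491  1.273]
 [ 0.58   0.441 -0.685  0.858]
 [ 0.005 -0.843 -0.538  0.764]
 [ 0.     0.     0.     1.   ]]
```

View pics/top.png

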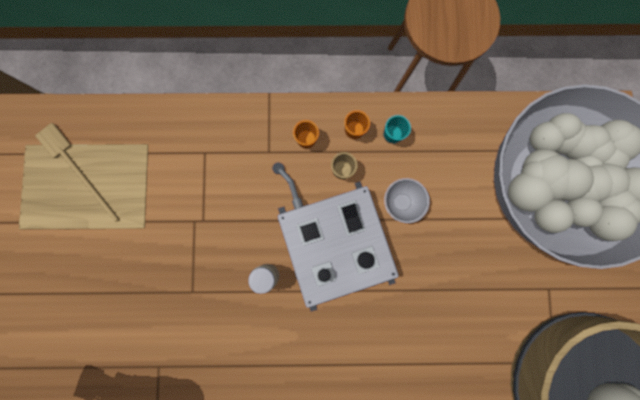

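View pics/scene.png

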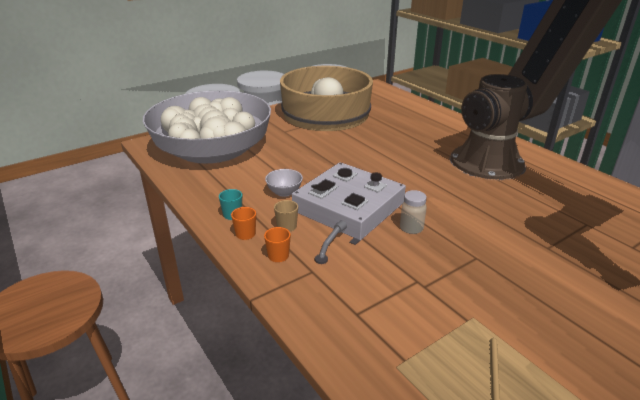

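The top view shows the box with its conduit at (290,185), so box +x points up and slightly left. The controls are the rocker (352,218), key (311,231), small-headed knob (324,275) and wide stop (366,260). The wooden cup is at (345,166), and the orange and teal ones are look-alikes. The jar is at (262,280) and the bowl at (407,201).

Run:
```python
from h import *
im,d,K,W=load('top.npz')
v,u=np.mgrid[0:400,0:640]
P=(np.stack([u,v,np.ones_like(u)],-1)@np.linalg.inv(K).T)*d[...,None]@W[:3,:3].T+W[:3,3]
m=(abs(P[...,2]-.065)<.02)&(u>270)&(u<400)&(v>180)&(v<312)&(d>0)
n,l,st,_=cv2.connectedComponentsWithStats(m.astype('uint8')); k=1+st[1:,4].argmax()
q=P[l==k][:,:2].astype('float32'); print('z',np.median(P[l==k][:,2]),cv2.minAreaRect(q*1000))
for nm,a in dict(rock=(352,218),key=(311,231),knob=(324,275),stop=(366,260),jar=(262,280),bowl=(407,201),cup=(345,166),conduit=(279,169)).items(): print(nm,w(*a,d,K,W).round(4))
cv2.imwrite('pics/crop.png',cv2.resize(im[150:320,240:440],None,fx=3.5,fy=3.5,interpolation=cv2.INTER_CUBIC))
```

```text
z 0.06121871562418213 ((544.7796630859375, -46.519500732421875), (234.07420349121094, 230.45765686035156), 17.672574996948242)
rock [ 0.6079 -0.083   0.0762]
key [0.5781 0.014  0.0776]
knob [ 0.4786 -0.0148  0.1001]
stop [ 0.5097 -0.1138  0.0765]
jar [0.4689 0.1248 0.1015]
bowl [ 0.6541 -0.2328  0.0057]
cup [ 0.7464 -0.0748  0.0065]
conduit [0.7384 0.0956 0.0142]
```

View pics/crop.png

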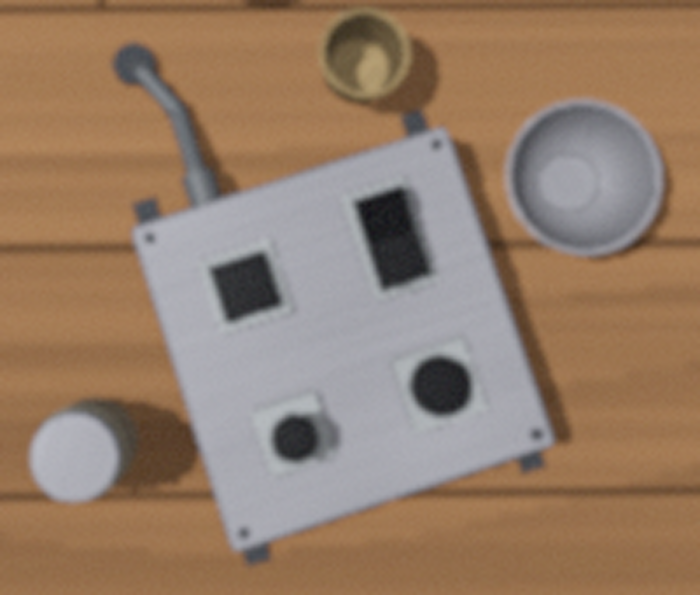

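The crop confirms it. The knob at crop (296,438) is small-headed, casts a long shadow and measures z = 0.100. The stop at (441,385) is wider and low. The rocker's raised half is the upper, box +x end. The wooden cup is at (365,55). Next I compute the shift to above the rocker end.

```bash
cat >> h.py <<'E'
def shift(p):
    s=status.get_state(); r=R.from_euler('xyz',s['eef_rot'],degrees=True)
    print('shift',(r.inv().apply(np.array(p)-s['tcp_pos'])/.2).round(4),'rot',s['eef_rot'].round(2),'tcp',s['tcp_pos'].round(4),'t',s['time_s'])
E
python3 -c "
from h import *
shift((.58,-.06,.22))"
```

```text
shift [ 2.8499  2.7569 -0.0794] rot [ 1.7991e+02 -1.0000e-02 -1.8100e+01] tcp [0.2095 0.6412 0.2032] t 0.1
```

>>> {"method": "step_arm", "body": {"xyz": [[0.95, 0.92, -0.08], [0.95, 0.92, -0.08], [0.95, 0.92, -0.08], [0.95, 0.92, -0.08], [0.95, 0.92, -0.08], [0.95, 0.92, -0.08], [0.95, 0.92, -0.08], [0.95, 0.92, -0.08]], "yaw": [0, 0, 0, 0, 0, 0, 0, 0], "claw": [1, 1, 1, 1, 1, 1, 1, 1], "grip_force": 10}}

```text
time_s: 0.77
tcp_pos: [0.3342, 0.4046, 0.2207]
eef_rot: [-180.0, 0.0, -18.3]
contact_force: [0.6, -0.4, -0.7]
gripper_width: 0.0397
gripper_force: 0.0
```

>>> {"method": "step_arm", "body": {"xyz": [[0.95, 0.92, 0], [0.95, 0.92, 0], [0.95, 0.92, 0], [0.95, 0.92, 0], [0.95, 0.92, 0], [0.95, 0.92, 0], [0.95, 0.92, 0], [0.95, 0.92, 0]], "yaw": [0, 0, 0, 0, 0, 0, 0, 0], "claw": [1, 1, 1, 1, 1, 1, 1, 1]}}

```text
time_s: 1.43
tcp_pos: [0.4575, 0.1715, 0.2197]
eef_rot: [180.0, 0.0, -18.3]
contact_force: [-0.6, 1.0, 0.0]
gripper_width: 0.0006
gripper_force: 0.0
```

>>> {"method": "step_arm", "body": {"xyz": [[0.95, 0.92, 0], [0.95, 0.92, 0], [0.95, 0.92, 0], [0.95, 0.92, 0], [0.95, 0.92, 0], [0.95, 0.92, 0], [0.95, 0.92, 0], [0.95, 0.92, 0], [0.95, 0.92, 0], [0.95, 0.92, 0]], "yaw": [-0.098, -0.098, -0.098, -0.098, -0.098, -0.098, -0.098, -0.098, -0.098, -0.098], "claw": [1, 1, 1, 1, 1, 1, 1, 1, 1, 1]}}

```text
time_s: 2.27
tcp_pos: [0.58, -0.0595, 0.2193]
eef_rot: [-180.0, 0.1, 17.1]
contact_force: [0.7, -0.6, 0.4]
gripper_width: 0.0004
gripper_force: 0.0
```

Run:
```python
from h import *
a=shot('wrist');save('w1.npz',*a);im=a[0].copy()
c=np.array([.544,-.0485]);y=np.radians(17);ex=np.array([np.cos(y),np.sin(y)]);ey=np.array([-ex[1],ex[0]])
for nm,i,j,z in(('re',.076,-.052,.084),('key',.052,.052,.076),('knob',-.052,.052,.1),('stop',-.052,-.052,.076)):
    p=np.r_[c+i*ex+j*ey,z];q=a[2]@(np.linalg.inv(a[3])@np.r_[p,1])[:3];q=q[:2]/q[2];print(nm,p,q.round())
    cv2.circle(im,tuple(int(t) for t in q),3,(0,0,255),1)
cv2.imwrite('pics/w1.png',im);shift((.632,-.076,.13))
```

```text
re [ 0.63188249 -0.0760076   0.084     ] [352. 146.]
key [0.57852452 0.01643118 0.076     ] [254. 167.]
knob [ 0.47906882 -0.01397548  0.1       ] [255. 265.]
stop [ 0.50947548 -0.11343118  0.076     ] [348. 255.]
shift [0.2242 0.1586 0.4481] rot [-1.7998e+02  4.0000e-02  1.7210e+01] tcp [ 0.5799 -0.059   0.2196] t 2.3167
```

View pics/w1.png

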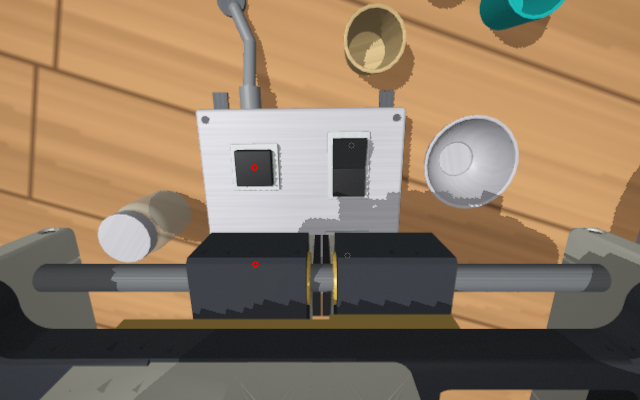

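The wrist view shows the predicted points landing on the key (254,167) and the raised rocker half (352,146). The estimate is good, so I go over the rocker end and press.

>>> {"method": "step_arm", "body": {"xyz": [[0.225, 0.16, 0.2], [0.225, 0.16, 0.4], [0.225, 0.16, 0.53], [0.225, 0.16, 0.53], [0.225, 0.16, 0.56], [0.225, 0.16, 0.58], [0.225, 0.16, 0.6], [0.225, 0.16, 0.62], [0.225, 0.16, 0.63], [0.225, 0.16, 0.64], [0.225, 0.16, 0.645], [0.225, 0.16, 0.65], [0.225, 0.16, 0.65]], "yaw": [0, 0, 0, 0, 0, 0, 0, 0, 0, 0, 0, 0, 0], "claw": [1, 1, 1, 1, 1, 1, 1, 1, 1, 1, 1, 1, 1]}}

```text
time_s: 3.4
tcp_pos: [0.6325, -0.0775, 0.0901]
eef_rot: [180.0, -0.0, 17.2]
contact_force: [0.3, 0.1, 0.5]
gripper_width: 0.001
gripper_force: 0.0
```

>>> {"method": "step_arm", "body": {"xyz": [[0, 0, 0.003], [0, 0, 0.006], [0, 0, 0.009], [0, 0, 0.012], [0, 0, 0.012]], "yaw": [0, 0, 0, 0, 0], "claw": [1, 1, 1, 1, 1]}}

```text
time_s: 3.82
tcp_pos: [0.6324, -0.0774, 0.0875]
eef_rot: [-180.0, 0.0, 17.2]
contact_force: [-0.4, -0.5, -0.1]
gripper_width: 0.0008
gripper_force: 0.0
```

Run:
```python
from h import *
a=shot('wrist');b=shot('scene')
o=np.hstack([cv2.resize(a[0],(400,250)),cv2.resize(b[0][140:260,260:452],(400,250),interpolation=cv2.INTER_CUBIC)])
o=np.vstack([o,cv2.resize(a[0][40:240,160:480],(560,350))[:, :].copy() if 0 else cv2.resize(a[0][40:240,100:560],(800,348))])
cv2.imwrite('pics/w2.png',o);print(status.get_state()['contact_force'])
```

```text
[-0.48961865  0.49973409 -0.07297281]
```

View pics/w2.png

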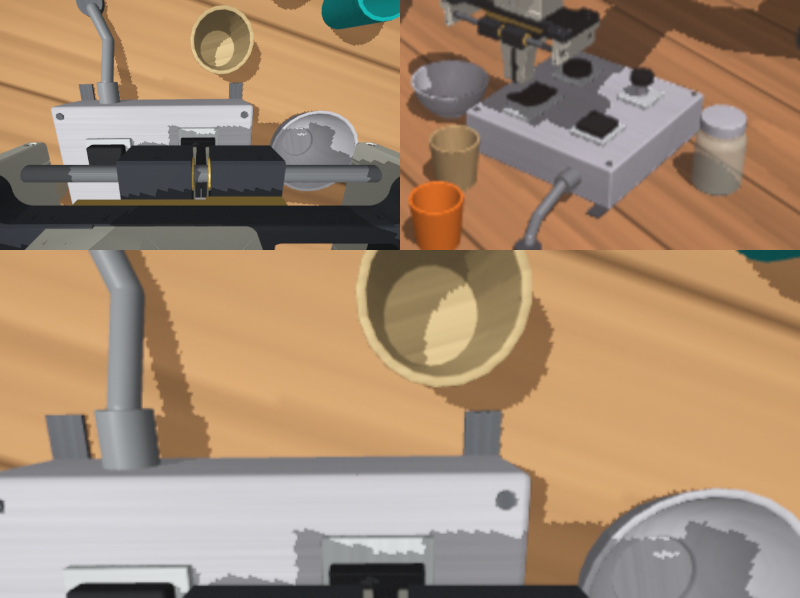

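The scene crop (upper right) shows the fingertips at about (518,80), above or behind the rocker, whose near end is at about (512,100). I check that with depth.

Run:
```python
from h import *
im,d,K,W=b=shot('scene')
s=status.get_state();print(s['tcp_pos'],s['contact_force'])
def pr(p): q=K@(np.linalg.inv(W)@np.r_[p,1])[:3];return q[:2]/q[2]
print('tip',pr([.6325,-.0775,.0735]),'re',pr([.632,-.076,.08]),'tcp',pr([.6325,-.0775,.0875]))
for u,v in((316,172),(316,176),(320,168),(310,188),(318,184)): print(u,v,w(u,v,d,K,W).round(4))
for p in([.632,-.076,.08],):
    u,v=map(int,pr(p)); print(w(u,v,d,K,W))
cv2.imwrite('pics/s3.png',cv2.resize(im[130:230,260:400],None,fx=5.5,fy=5.5,interpolation=cv2.INTER_CUBIC))
```

```text
[ 0.63244923 -0.07742153  0.08762546] [-0.10313161 -0.47395365  0.15842572]
tip [316.45379191 189.097298  ] re [316.90988834 187.22395492] tcp [316.42932397 184.66095443]
316 172 [ 0.6397 -0.0687  0.133 ]
316 176 [ 0.6402 -0.068   0.1213]
320 168 [ 0.6343 -0.058   0.1481]
310 188 [ 0.6307 -0.1119  0.0593]
318 184 [ 0.6178 -0.0914  0.0778]
[ 0.63644156 -0.07385415  0.08330208]
```

View pics/s3.png

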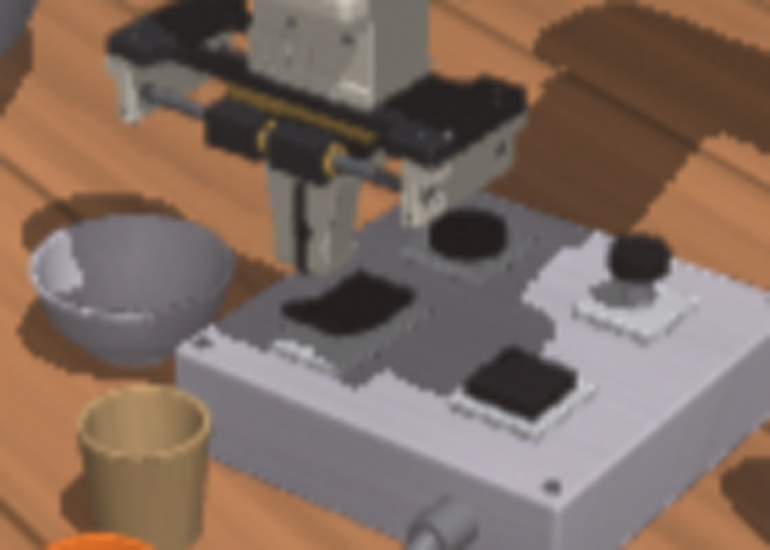

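The fingertips end at pixel (316,179), but the reported pose puts them at (316,189). They hang roughly 35 mm higher than reported, above the still raised rocker. I check this with the wrist depth and the scene depth.

Run:
```python
from h import *
im,d,K,W=load('w1.npz')
print('w1 box/key/table z',[w(u,v,d,K,W).round(4) for u,v in((300,140),(254,167),(150,100))])
im,d,K,W=shot('wrist')
print('now',[w(u,v,d,K,W).round(4) for u,v in((250,172),(170,250),(180,100),(420,80))])
im,d,K,W=shot('scene')
for v in range(150,192,2):
    print(v,[tuple(w(u,v,d,K,W).round(3)) for u in(313,317,321)])
```

```text
w1 box/key/table z [array([ 0.6196, -0.022 ,  0.06  ]), array([0.5788, 0.0169, 0.0762]), array([ 6.063e-01,  1.750e-01, -1.000e-04])]
now [array([ 0.652 , -0.0184,  0.0592]), array([0.5863, 0.0188, 0.0759]), array([0.6822, 0.0527, 0.023 ]), array([ 7.548e-01, -1.248e-01,  2.000e-04])]
150 [(np.float64(0.651), np.float64(-0.065), np.float64(0.202)), (np.float64(0.649), np.float64(-0.05), np.float64(0.208)), (np.float64(0.647), np.float64(-0.036), np.float64(0.213))]
152 [(np.float64(0.654), np.float64(-0.06), np.float64(0.2)), (np.float64(0.648), np.float64(-0.051), np.float64(0.202)), (np.float64(0.645), np.float64(-0.039), np.float64(0.206))]
154 [(np.float64(0.66), np.float64(-0.051), np.float64(0.199)), (np.float64(0.651), np.float64(-0.047), np.float64(0.198)), (np.float64(0.645), np.float64(-0.038), np.float64(0.2))]
156 [(np.float64(0.663), np.float64(-0.047), np.float64(0.197)), (np.float64(0.658), np.float64(-0.038), np.float64(0.199)), (np.float64(0.646), np.float64(-0.036), np.float64(0.196))]
158 [(np.float64(0.663), np.float64(-0.047), np.float64(0.191)), (np.float64(0.65
[... 2348 characters left out ...]
t64(-0.124), np.float64(0.06)), (np.float64(0.62), np.float64(-0.093), np.float64(0.078)), (np.float64(0.609), np.float64(-0.09), np.float64(0.075))]
186 [(np.float64(0.64), np.float64(-0.083), np.float64(0.083)), (np.float64(0.631), np.float64(-0.076), np.float64(0.083)), (np.float64(0.618), np.float64(-0.077), np.float64(0.079))]
188 [(np.float64(0.634), np.float64(-0.092), np.float64(0.07)), (np.float64(0.637), np.float64(-0.069), np.float64(0.083)), (np.float64(0.629), np.float64(-0.061), np.float64(0.084))]
190 [(np.float64(0.635), np.float64(-0.091), np.float64(0.065)), (np.float64(0.627), np.float64(-0.083), np.float64(0.066)), (np.float64(0.63), np.float64(-0.06), np.float64(0.079))]
```

Scene depth puts the fingertips at z ≈ 0.113, in the right place in x and y but about 39 mm short of where the text says. I go down by force and depth.

>>> {"method": "step_arm", "body": {"xyz": [[0, 0, 0.05], [0, 0, 0.1], [0, 0, 0.115], [0, 0, 0.13], [0, 0, 0.14], [0, 0, 0.15], [0, 0, 0.15]], "yaw": [0, 0, 0, 0, 0, 0, 0], "claw": [1, 1, 1, 1, 1, 1, 1]}}

```text
time_s: 4.65
tcp_pos: [0.6326, -0.0773, 0.0575]
eef_rot: [180.0, -0.0, 17.2]
contact_force: [-0.2, 0.4, 0.6]
gripper_width: 0.0002
gripper_force: 0.3
```

Run:
```python
from h import *
print(status.get_state()['contact_force'])
im,d,K,W=shot('scene')
for v in range(172,194,2): print(v,[w(u,v,d,K,W).round(3).tolist() for u in(313,317,321)])
cv2.imwrite('pics/s4.png',cv2.resize(im[130:230,260:400],None,fx=5.5,fy=5.5,interpolation=cv2.INTER_CUBIC))
```

```text
[-0.15531274  0.41238937  0.58410538]
172 [[0.662, -0.049, 0.149], [0.658, -0.037, 0.153], [0.638, -0.048, 0.142]]
174 [[0.643, -0.079, 0.123], [0.64, -0.064, 0.129], [0.633, -0.055, 0.131]]
176 [[0.643, -0.078, 0.118], [0.64, -0.064, 0.123], [0.633, -0.055, 0.125]]
178 [[0.643, -0.079, 0.111], [0.64, -0.063, 0.117], [0.632, -0.057, 0.118]]
180 [[0.642, -0.079, 0.105], [0.639, -0.065, 0.11], [0.632, -0.057, 0.112]]
182 [[0.643, -0.079, 0.099], [0.639, -0.065, 0.104], [0.63, -0.06, 0.104]]
184 [[0.644, -0.078, 0.093], [0.64, -0.064, 0.099], [0.629, -0.062, 0.096]]
186 [[0.642, -0.08, 0.086], [0.64, -0.064, 0.092], [0.628, -0.063, 0.089]]
188 [[0.642, -0.08, 0.079], [0.64, -0.064, 0.086], [0.627, -0.064, 0.082]]
190 [[0.638, -0.086, 0.068], [0.637, -0.069, 0.077], [0.629, -0.061, 0.078]]
192 [[0.641, -0.082, 0.065], [0.635, -0.071, 0.069], [0.631, -0.058, 0.074]]
```

View pics/s4.png

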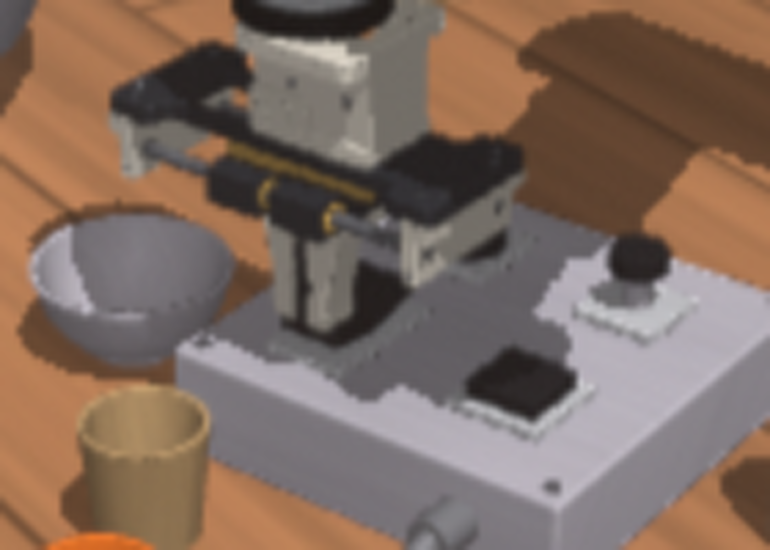

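The tips now touch the raised half at crop (310,340), tip z ≈ 0.082. I press on in small steps.

>>> {"method": "step_arm", "body": {"xyz": [[0, 0, 0.01], [0, 0, 0.02], [0, 0, 0.025], [0, 0, 0.03], [0, 0, 0.03]], "yaw": [0, 0, 0, 0, 0], "claw": [1, 1, 1, 1, 1]}}

```text
time_s: 5.12
tcp_pos: [0.6327, -0.0775, 0.0537]
eef_rot: [180.0, -0.1, 17.2]
contact_force: [-4.5, 2.7, 16.4]
gripper_width: 0.0006
gripper_force: 8.0
```

Run:
```python
from h import *
print(status.get_state()['contact_force'],status.get_state()['joint_torque'])
im,d,K,W=shot('scene')
for v in range(182,196,2): print(v,[w(u,v,d,K,W).round(3).tolist() for u in(313,317,321)])
print('plate',[w(336,v,d,K,W).round(3).tolist() for v in(176,180,184,188)])
```

```text
[-4.50751971  2.70928951 16.43372087] [-1.28721412e+00 -4.90606177e+01  2.16489619e+01  4.97099742e+00
  1.76726528e+00  1.36694958e-02]
182 [[0.643, -0.078, 0.099], [0.638, -0.066, 0.103], [0.629, -0.06, 0.103]]
184 [[0.643, -0.078, 0.093], [0.639, -0.065, 0.098], [0.629, -0.061, 0.096]]
186 [[0.643, -0.079, 0.086], [0.64, -0.064, 0.092], [0.63, -0.059, 0.091]]
188 [[0.643, -0.079, 0.08], [0.64, -0.064, 0.086], [0.629, -0.061, 0.084]]
190 [[0.641, -0.082, 0.072], [0.638, -0.066, 0.078], [0.629, -0.062, 0.077]]
192 [[0.643, -0.079, 0.067], [0.637, -0.069, 0.07], [0.631, -0.058, 0.074]]
194 [[0.646, -0.075, 0.064], [0.638, -0.066, 0.066], [0.631, -0.058, 0.068]]
plate [[0.638, 0.016, 0.16], [0.638, 0.017, 0.149], [0.56, -0.086, 0.061], [0.573, -0.069, 0.061]]
```

16 N at a reading of 0.0537 means the hard stop is reached, so tip z ≈ reading + 0.022. I lift, go over the knob and check.

>>> {"method": "step_arm", "body": {"xyz": [[0, 0, -0.15], [0, 0, -0.3], [0, 0, -0.3], [-0.3, -0.25, -0.3], [-0.64, -0.53, -0.3], [-0.64, -0.53, -0.3], [-0.64, -0.53, -0.3], [-0.64, -0.53, -0.3], [-0.64, -0.53, -0.3]], "yaw": [0, 0, 0, 0, 0, 0, 0, 0, 0], "claw": [1, 1, 1, 1, 1, 1, 1, 1, 1]}}

```text
time_s: 5.92
tcp_pos: [0.4771, -0.0136, 0.112]
eef_rot: [-180.0, -0.0, 17.3]
contact_force: [0.9, -0.3, 0.9]
gripper_width: 0.0004
gripper_force: 0.0
```

Run:
```python
from h import *
import numpy as np
im,d,K,W=shot('scene')
c=np.array([.544,-.0485]);y=np.radians(17);ex=np.array([np.cos(y),np.sin(y)]);ey=np.array([-ex[1],ex[0]])
v,u=np.mgrid[0:400,0:640]
P=(np.stack([u,v,np.ones_like(u)],-1)@np.linalg.inv(K).T)*d[...,None]@W[:3,:3].T+W[:3,3]
B=np.stack([(P[...,:2]-c)@ex,(P[...,:2]-c)@ey],-1)
for a in range(-32,32,8):
    m=(abs(B[...,0]-.052-(a+4)/1e3)<.004)&(abs(B[...,1]+.052)<.012)&(P[...,2]<.11)
    print('rocker x',a+4,m.sum(),np.median(P[m][:,2]).round(4))
m=(P[...,2]>.092)&(P[...,2]<.103)&(np.hypot(B[...,0]+.052,B[...,1]-.052)<.025);print('knob',m.sum(),P[m].mean(0),P[m].max(0))
cv2.imwrite('pics/s5.png',cv2.resize(im[120:230,260:420],None,fx=5,fy=5,interpolation=cv2.INTER_CUBIC))
shift((.479,-.014,.092))
```

```text
rocker x -28 15 0.0855
rocker x -20 15 0.0826
rocker x -12 20 0.0799
rocker x -4 15 0.0769
rocker x 4 16 0.0748
rocker x 12 11 0.0745
rocker x 20 11 0.0755
rocker x 28 28 0.0733
knob 69 [ 0.47953831 -0.0110462   0.09714343] [0.49398466 0.00284904 0.10189943]
shift [0.0006 0.002  0.101 ] rot [ 1.7999e+02 -8.0000e-02  1.7270e+01] tcp [ 0.4787 -0.0137  0.1122] t 5.9667
```

View pics/s5.png

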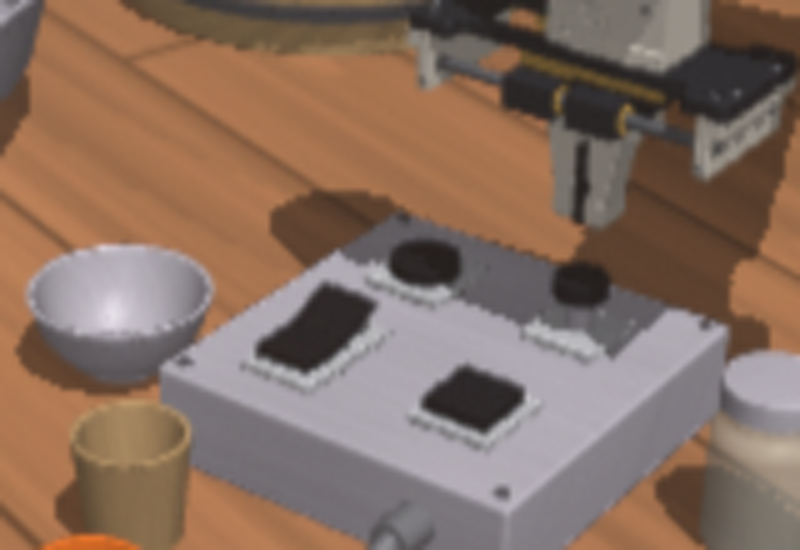

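The rocker's +x half now lies level at z ≈ 0.075 and its other half is raised. The fingers hang over the knob at crop (580,285). I push the knob.

>>> {"method": "step_arm", "body": {"xyz": [[0, 0, 0.1], [0, 0, 0.15], [0, 0, 0.165], [0, 0, 0.18], [0, 0, 0.195], [0, 0, 0.21], [0, 0, 0.22], [0, 0, 0.23], [0, 0, 0.237], [0, 0, 0.244], [0, 0, 0.244]], "yaw": [0, 0, 0, 0, 0, 0, 0, 0, 0, 0, 0], "claw": [1, 1, 1, 1, 1, 1, 1, 1, 1, 1, 1]}}

```text
time_s: 6.88
tcp_pos: [0.4797, -0.0141, 0.0653]
eef_rot: [179.9, -0.1, 17.3]
contact_force: [-9.3, -0.1, 26.4]
gripper_width: 0.0006
gripper_force: 13.3
```

>>> {"method": "step_arm", "body": {"xyz": [[0, 0, -0.15], [0, 0, -0.25], [0, 0, -0.25], [0.25, 0, -0.25], [0.52, 0, -0.25], [0.52, 0, -0.25], [0.52, 0, -0.25], [0.52, 0, -0.25]], "yaw": [0, 0, 0, 0, 0, 0, 0, 0], "claw": [1, 1, 1, 1, 1, 1, 1, 1]}}

```text
time_s: 7.55
tcp_pos: [0.5788, 0.0173, 0.1117]
eef_rot: [-180.0, 0.0, 17.2]
contact_force: [-0.3, -0.8, -0.5]
gripper_width: 0.0006
gripper_force: 0.0
```

Run:
```python
from h import *
im,d,K,W=shot('scene')
v,u=np.mgrid[0:400,0:640]
P=(np.stack([u,v,np.ones_like(u)],-1)@np.linalg.inv(K).T)*d[...,None]@W[:3,:3].T+W[:3,3]
for n,x,y in(('knob',.479,-.014),('stop',.5095,-.1134),('key',.5785,.0164)):
    m=(np.hypot(P[...,0]-x,P[...,1]-y)<.012)&(P[...,2]<.125);print(n,m.sum(),np.percentile(P[m][:,2],[50,90]) if m.sum() else '')
shift((.5785,.0164,.0477))
```

```text
knob 58 [0.0858086  0.08819419]
stop 25 [0.07518557 0.07706114]
key 33 [0.0751377  0.07699073]
shift [0.0027 0.0034 0.3211] rot [-1.7998e+02  7.0000e-02  1.7170e+01] tcp [0.5779 0.0169 0.1119] t 7.6
```

The knob is in, with its top at 0.088. Now the key: hard stop expected at a shift of about 0.32, then straight back up.

>>> {"method": "step_arm", "body": {"xyz": [[0, 0, 0.15], [0, 0, 0.25], [0, 0, 0.28], [0, 0, 0.295], [0, 0, 0.31], [0, 0, 0.32], [0, 0, 0.328], [0, 0, 0.332], [0, 0, 0.332]], "yaw": [0, 0, 0, 0, 0, 0, 0, 0, 0], "claw": [1, 1, 1, 1, 1, 1, 1, 1, 1]}}

```text
time_s: 8.35
tcp_pos: [0.5785, 0.0167, 0.0478]
eef_rot: [180.0, -0.1, 17.2]
contact_force: [-4.1, -0.0, 7.2]
gripper_width: 0.0003
gripper_force: 3.4
```

>>> {"method": "step_arm", "body": {"xyz": [[0, 0, 0.006], [0, 0, 0.008], [0, 0, 0.008]], "yaw": [0, 0, 0], "claw": [1, 1, 1]}}

```text
time_s: 8.6
tcp_pos: [0.5786, 0.0168, 0.0475]
eef_rot: [180.0, -0.1, 17.2]
contact_force: [-8.3, 0.9, 18.4]
gripper_width: 0.0007
gripper_force: 9.4
```

>>> {"method": "step_arm", "body": {"xyz": [[0, 0, -0.1], [0, 0, -0.3], [0, 0, -0.5], [0, 0, -0.8], [0, 0, -0.8], [0, 0, -0.8], [0, 0, -0.8]], "yaw": [0, 0, 0, 0, 0, 0, 0], "claw": [1, 1, 1, 1, 1, 1, 1]}}

```text
time_s: 9.18
tcp_pos: [0.5793, 0.0173, 0.2071]
eef_rot: [-180.0, -0.3, 17.2]
contact_force: [-0.1, -0.4, -0.3]
gripper_width: 0.0007
gripper_force: 0.0
```

Run:
```python
from h import *
im,d,K,W=shot('scene')
v,u=np.mgrid[0:400,0:640]
P=(np.stack([u,v,np.ones_like(u)],-1)@np.linalg.inv(K).T)*d[...,None]@W[:3,:3].T+W[:3,3]
for n,x,y in(('knob',.479,-.014),('stop',.5095,-.1134),('key',.5785,.0164),('rockend',.632,-.076)):
    m=(np.hypot(P[...,0]-x,P[...,1]-y)<.01)&(P[...,2]<.125);print(n,m.sum(),np.percentile(P[m][:,2],[50,90]) if m.sum() else '')
cv2.imwrite('pics/s6.png',im)
```

```text
knob 37 [0.08623166 0.08811558]
stop 17 [0.07554614 0.07689699]
key 26 [0.07547285 0.07667995]
rockend 33 [0.07409647 0.07725995]
```

View pics/s6.png

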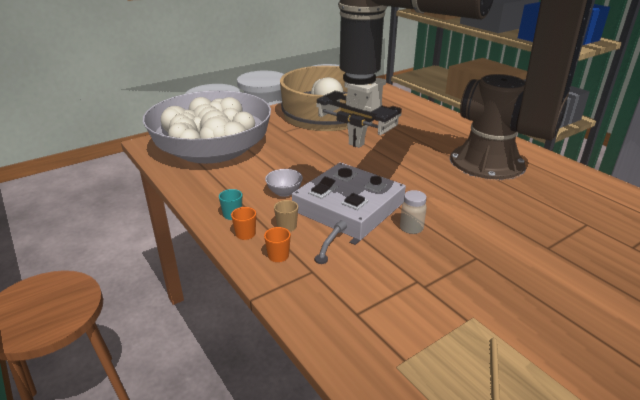

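The hand is clear at (357,135). The jar (413,212), bowl (284,183) and cup (287,215) stand where they were. The rocker is over, the knob is in and the key is back up.

```bash
python3 -c "
from plant import job
print(job.close_job())"
```

```text
the job is handed in; nothing more can be done
None
```

I pressed the rocker fully over, pushed the knob fully in, then pressed the key to its stop and saw it spring back, in that order; the stop button, jar, bowl and cup were left alone, and the job was handed in at about 9 s with the hand clear.

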